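# Push the desk clutter back to its places

## Task

Clear the middle of the desk for the laptop by pushing only: slide the orange ice cube tray across the desk until the whole of one long side rests flush against the long side of the grey three-tier stacking tray, and slide the snow globe over until all of its base stands on the round blue felt pad. Do not lift or tip either of them, and leave everything else where it stands.

Things in the scene. Friction and masses are not known exactly. Their poses are not given: they have to be found in the camera images.
- ice: orange silicone ice cube tray, empty, stiff enough not to bend, an open grid of 5 x 2 cells, 200 long (its x) x 110 wide (its y) x 32 mm high with flat upright sides, about 0.2 kg, loose on the desk. Origin: centre of its underside, z up.
- stack: grey plastic three-tier stacking tray standing on the robot's right, fixed to the desk, 340 long (its x) x 250 wide (its y) x 230 mm high. Its long side that looks to the robot's left, towards the ice cube tray, is the face at y = +125 mm in its frame: flat, upright and plain from the desk to 60 mm high, with the upper tiers in the same plane. Origin: centre of its underside, z up.
- globe: snow globe: round dark wooden base 94 mm in diameter and 28 mm high with an upright side, on it a glass ball 76 mm in diameter, 96 mm high in all, about 0.45 kg, loose on the desk. Origin: centre of its underside, z up.
- pad: round blue felt pad, 130 mm in diameter, let into the cork level with the desk top (no edge to catch on), on the robot's left; the base of a fixed chrome lamp (215 mm high) stands at least 80 mm beyond its edge, on the far left. Origin: its centre.
- mug: white mug, 80 mm in diameter, 95 mm high, loose; leave alone. Origin: centre of its underside.
- holder: blue ceramic cup 68 mm in diameter and 110 mm high with two white chopsticks standing in it, 230 mm high in all; leave alone. Origin: centre of its underside.
- clock: small white alarm clock, 50 x 100 x 76 mm high, loose; leave alone. Origin: centre of its underside.
- glue: yellow and red glue stick standing upright, 29 mm in diameter, 90 mm high, loose; leave alone. Origin: centre of its underside.
- eraser: white eraser lying flat, 45 x 20 x 12 mm, loose; leave alone. Origin: centre of its underside.

How it is judged:
By the outcome, as a careful person would: the job done as asked, in the order asked, and still so for the second after the job is handed in, with the robot touching nothing.
It also fails if it takes over 56 s, if anything falls off the work surface, if the arm or the gripper's body presses on something with over 40 N, if the wrist force passes 120 N, or if a joint passes its speed limit or range.

## Robot

A 7-joint arm with a two-finger parallel gripper is mounted at the origin on the work surface. World frame = base frame: x ahead of the robot, y to its left, z up, the work surface at z = 0. Lengths are in mm, angles in rad, forces in N, time in s.
With the tool pointing down it reaches from about 400 to 900 mm from the base axis. Payload 5.6 kg.
Tool frame: the origin (TCP) lies midway between the tips of the shut fingers; the grasp point (between the pads) lies 19 mm behind it; z points along the fingers, y is the line along which they close (so a half turn about z gives the same grasp; the last joint's range is limited). The gripper opens to 92 mm and grips with 3 to 60 N. Pads are 20 mm wide; open, the fingers measure 128 mm over their backs; the gripper's body (75 mm by 189 mm) begins 69 mm behind the grasp point.
Start: joints at [1.126, 0.468, -0.012, 1.603, 0.006, 1.071, -0.056], TCP at [254.16, -598.257, 214.592] pointing down, gripper open.
Joint ranges: [-2.53, 2.53], [-0.31, 2.02], [-1.57, 1.55], [0.28, 2.44], [-1.29, 4.43], [0.15, 1.84], [-2.92, 2.92]. Speed limits (rad/s): [2.57, 2.57, 3.14, 3.14, 3.14, 3.14, 3.14].

## Interface

Orientations are given as a rotation vector (axis times angle).
In Python, from cell import robot, grip, kin, viewer gives the robot as it stands. Calls block until the motion is done:
- robot.movep(position, orientation): joint-space move of the TCP to a pose.
- robot.servo_line(position, feed=150, rotation=None): straight line of the TCP; rotation=None keeps the orientation; feed is the mean speed in mm/s.
- robot.goto_joints(angles): joint-space move.
- grip(opening, newtons=None): opening from 0.0 (shut) to 1.0 (fully open); newtons is the grip in N (None keeps the last); returns when the fingers have stopped.
- robot.hold(seconds).
- kin.ik(position, orientation): joint angles nearest the present ones, or None.
- robot.observe(): the state.
- viewer.read_camera(name): name is "scene" or "top" or "wrist"; returns the picture (384x512x3 uint8, red, green, blue); there is no depth.
- viewer.camera_info(name): a dict with "camera_matrix" (3x3 intrinsics, pixels), "R" (3x3) and "t" (3): a world point X has camera coordinates R X + t. Camera axes: x right, y down, z forward; pixel columns grow to the right and rows downward; lengths in mm; the calibration is good to about 2 mm. A picture is of the moment at which its call begins: read the wrist's pose just before it. camera_info takes no time and is no camera call; for the wrist camera it gives the pose at the moment of the call.
A pose or a line that the arm cannot do raises robot.IKError and nothing moves.
- robot.job_done(): hands the job in; it is judged then, once.
Trained networks look in the newest picture that a camera, given by its name, has taken for a name from the list of things; names that differ only in an ending like _2 or _b are one class to them, and where a whole thing is asked for, a point or a joint stands for the part that bears it (a point fixed in the world has none). Each returns a list of dicts, best first, with "confidence" (0 to 1); they miss things now and then, are a little off and sometimes report something else, mostly with a low value. They report only what shows in the picture. A call takes as long as a camera call.
- viewer.silhouettes(name, camera): "mask" (384x512 bool, what is visible of it).
- viewer.pinpoint(name, camera): "at" ([x, y, z] in mm, in the coordinates of the camera as it stood for that picture, good to about 4 mm: a listed point, or the origin of a listed thing).
The state is a dict: "t": time; "joints": joint angles; "joint_velocities": joint speeds; "joint_torque": joint torques, N m; "tcp_pos": TCP position; "tcp_rot": TCP orientation; "contact_force": force on the tool from outside, world axes, zero at the start; "wrist_torque": the same for the moment, N m; "grip_width": opening from 0.0 (shut) to 1.0 (fully open); "grip_force": force on a finger pad.
Only numpy, scipy, OpenCV 4.12 (cv2) and the standard library are available. Lean on these libraries where they do the work, as an engineer would, in place of code of your own. Each camera call takes 0.05 s, during which the arm holds its last target. There are 200 camera calls.

## Working session

There is one attempt and no reset: what is moved stays moved. The work goes in short steps, each a Python script; the robot and the scene stay as the last script left them, time stands still between calls to the robot, and variables do not carry over. Pictures are saved under pics/ and viewed, at most 10 in all, crops included, and the job is handed in when it is done.

```bash
mkdir -p pics; ls
cat > h.py <<'E'
import numpy as np, cv2
from cell import robot, grip, kin, viewer
def save(cam,fn,img=None):
    im=viewer.read_camera(cam) if img is None else img
    cv2.imwrite('pics/'+fn,im[:,:,::-1]); return im
def world(p,cam):
    c=viewer.camera_info(cam); return np.array(c["R"]).T@(np.array(p)-np.array(c["t"]))
def pix2world(uv,cam,z):
    c=viewer.camera_info(cam);K=np.array(c["camera_matrix"]);R=np.array(c["R"]);t=np.array(c["t"])
    uv=np.atleast_2d(np.array(uv,float));d=(np.linalg.inv(K)@np.c_[uv,np.ones(len(uv))].T).T@R
    o=-R.T@t; return o+d*((z-o[2])/d[:,2])[:,None]
E
python3 - <<'E'
from h import *
a=save('top','top0.png');b=save('scene','scene0.png')
cv2.imwrite('pics/both.png',cv2.resize(np.vstack([a,b])[:,:,::-1],(400,600)) )
for cam in('top','scene'):
    for n in['ice','stack','globe','pad','mug','holder','clock','glue','eraser']:
        r=viewer.pinpoint(n,cam); print(cam,n,[(world(q['at'],cam).round(0).tolist(),round(q['confidence'],2)) for q in r[:2]])
print(robot.observe())
E
```

```text
pics
top ice [([758.0, 188.0, -2.0], 0.48)]
top stack [([570.0, 111.0, -3.0], 0.64), ([522.0, -146.0, -2.0], 0.38)]
top globe [([568.0, 112.0, -1.0], 0.71), ([479.0, 349.0, -2.0], 0.18)]
top pad [([480.0, 350.0, 1.0], 0.81)]
top mug [([769.0, 20.0, -0.0], 0.98)]
top holder [([758.0, -155.0, -0.0], 0.66), ([757.0, 188.0, -0.0], 0.38)]
top clock [([757.0, 187.0, -1.0], 0.76)]
top glue [([716.0, -34.0, 1.0], 0.61)]
top eraser [([758.0, -155.0, -1.0], 0.5), ([691.0, 317.0, 3.0], 0.44)]
scene ice [([520.0, -149.0, 2.0], 0.91)]
scene stack [([506.0, -429.0, 2.0], 0.93)]
scene globe [([564.0, 105.0, -1.0], 0.68), ([518.0, -146.0, 2.0], 0.27)]
scene pad [([477.0, 343.0, -4.0], 0.61)]
scene mug [([769.0, 19.0, -2.0], 0.85)]
scene holder [([758.0, -156.0, -4.0], 0.96)]
scene clock [([752.0, 183.0, 2.0], 0.97), ([696.0, 312.0, -7.0], 0.54)]
scene glue [([713.0, -41.0, 2.0], 0.86)]
scene eraser [([694.0, 309.0, -3.0], 0.68)]
{'t': 1.0, 'joints': array([ 1.12599081,  0.46749559, -0.01159221,  1.60268694,  0.00602839,
        1.07136008, -0.05631416]), 'joint_velocities': array([-0.00042473,  0.00183575,  0.00020493,  0.00036777, -0.00058289,
        0.00024163,  0.00086465]), 'joint_torque': array([ 1.32374330e-04, -5.20426190e+01, -1.23763707e-02, -2.44059366e+01,
       -5.66517434e-02,  1.13964494e-02,  5.05554809e-06]), 'tcp_pos': array([ 254.16253206, -598.27948097,  214.60064611]), 'tcp_rot': array([ 3.07833289e+00,  6.26776147e-01, -7.00116968e-05]), 'contact_force': array([-0.38513365, -0.55107794,  0.11210591]), 'wrist_torque': array([ 0.00419114, -0.01133506, -0.04008076]), 'grip_force': 0.0, 'grip_width': 1.0002971908016967}
```

```bash
sleep 1; ls pics
```

```text
both.png
scene0.png
top0.png
```

View pics/top0.png

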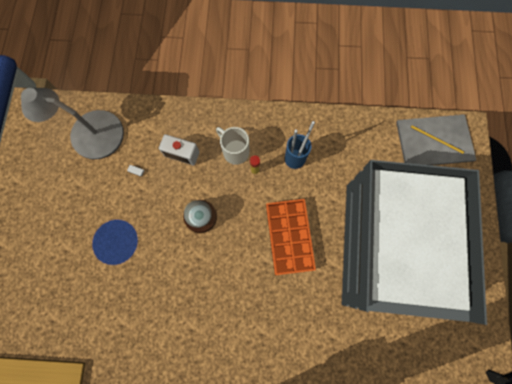

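View pics/scene0.png

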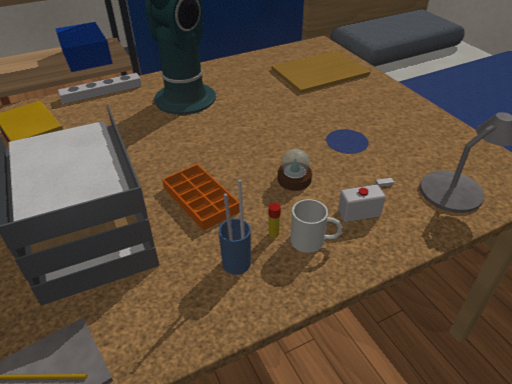

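The top view shows the ice tray at (291,237), the stack at about (415,240) with its left face near column 345, the globe at (200,215) and the pad at (115,242). The lane from globe to pad is clear. Next I fit box poses to the masks.

```bash
cat >> h.py <<'E'
from scipy.optimize import minimize
def proj(P,cam):
    c=viewer.camera_info(cam);p=np.array(P)@np.array(c["R"]).T+np.array(c["t"])
    q=p@np.array(c["camera_matrix"]).T; return q[:,:2]/q[:,2:]
def boxmask(s,dims,cam):
    L,W,H=dims;a=s[2];R=np.array([[np.cos(a),-np.sin(a)],[np.sin(a),np.cos(a)]])
    c=np.array([[i*L/2,j*W/2] for i in(-1,1) for j in(-1,1)])@R.T+s[:2]
    P=np.vstack([np.c_[c,[0]*4],np.c_[c,[H]*4]])
    h=cv2.convexHull((proj(P,cam)*16).astype(np.int32)+0)
    m=np.zeros((384,512),np.uint8);cv2.fillConvexPoly(m,h,255,cv2.LINE_AA,4);return m/255.
def hullmask(m):
    m=m.astype(np.uint8);n,l,st,_=cv2.connectedComponentsWithStats(m);k=1+st[1:,4].argmax()
    h=cv2.convexHull(cv2.findNonZero((l==k).astype(np.uint8)));o=np.zeros_like(m);cv2.fillConvexPoly(o,h,1);return o.astype(float)
def fit(masks,dims,s0):
    f=lambda s:sum(abs(boxmask([s[0],s[1],s[2]/100],dims,c)-m).sum() for c,m in masks.items())
    s=np.array([s0[0],s0[1],s0[2]*100])
    for d in(15,5,2):
        s=minimize(f,s,method='Nelder-Mead',options=dict(initial_simplex=np.vstack([s,s+np.eye(3)*d]),xatol=.05,fatol=.1)).x
    return np.array([s[0],s[1],s[2]/100]),f(s)
def orange(cam):
    im=viewer.read_camera(cam);h=cv2.cvtColor(im,cv2.COLOR_RGB2HSV)
    return im,(((h[...,0]<12)&(h[...,1]>190)&(h[...,2]>90)).astype(np.uint8))
def down(dx,dy):
    "tool pointing down with tool y along (dx,dy)"
    y=np.array([dx,dy,0.])/np.hypot(dx,dy);z=np.array([0,0,-1.])
    return cv2.Rodrigues(np.c_[np.cross(y,z),y,z])[0].ravel()
E
python3 - <<'E'
from h import *
ms={}
ims={}
for cam in('top','scene'):
    ims[cam]=viewer.read_camera(cam)
    for n in('ice','stack','globe','pad'):
        r=viewer.silhouettes(n,cam)
        for q in r[:3]:
            ys,xs=np.nonzero(q['mask']);print(cam,n,round(q['confidence'],2),q['mask'].sum(),xs.mean().round(),ys.mean().round(),xs.min(),xs.max(),ys.min(),ys.max())
        if r: ms[n,cam]=r[0]['mask']
for n,d,s0 in(('ice',(200,110,32),(520,-147,.05)),('stack',(340,250,230),(510,-429,-.05))):
    for cams in(('top',),('scene',),('top','scene')):
        try:
            m={c:hullmask(ms[n,c]) for c in cams};print(n,cams,fit(m,d,s0))
        except Exception as e: print(n,cams,repr(e))
im,o=orange('top');cv2.imwrite('pics/o.png',o*255)
m={'top':hullmask(o)};im,o=orange('scene');m2=dict(m,scene=hullmask(o))
for k in(m,m2):print('colour',fit(k,(200,110,32),(520,-147,.05)))
hs=cv2.cvtColor(ims['top'],cv2.COLOR_RGB2HSV);b=((hs[...,0]>105)&(hs[...,0]<130)&(hs[...,1]>160));b[:200]=0;b[300:]=0;b[:,:80]=0;b[:,150:]=0
(c,ax,_)=cv2.fitEllipse(max(cv2.findContours(b.astype(np.uint8),0,1)[0],key=len));print('pad',c,ax,pix2world(c,'top',0))
if ('globe','top') in ms:
    ys,xs=np.nonzero(ms['globe','top']);print('globe px',pix2world([(xs.min()+xs.max())/2,(ys.min()+ys.max())/2],'top',28), pix2world([[xs.min(),200],[xs.max(),200]],'top',28))
E
```

```text
top ice 0.88 2883 289.0 237.0 266 314 200 274
top stack 0.7 20683 414.0 242.0 341 486 160 324
top globe 0.66 921 199.0 216.0 183 216 199 233
top pad 0.88 1627 114.0 242.0 93 137 220 265
scene ice 0.68 2808 200.0 196.0 162 238 165 229
scene stack 0.55 21644 73.0 210.0 0 158 110 304
scene globe 0.92 1205 294.0 171.0 276 312 149 190
scene pad 0.89 818 346.0 141.0 325 367 129 154
ice ('top',) (array([ 5.21269705e+02, -1.45740184e+02,  1.80999211e-01]), np.float64(115.79607843137255))
ice ('scene',) (array([ 5.21962324e+02, -1.52051149e+02,  1.80001225e-01]), np.float64(99.54117647058823))
ice ('top', 'scene') (array([ 5.20913026e+02, -1.47926902e+02,  1.77775804e-01]), np.float64(420.77647058823527))
stack ('top',) (array([ 5.09403985e+02, -4.26461549e+02, -4.69090963e-02]), np.float64(262.0980392156863))
stack ('scene',) (array([ 5.09052213e+02, -4.31358377e+02, -4.26734351e-02]), np.float64(1204.721568627451))
stack ('top', 'scene') (array([ 5.09472695e+02, -4.28401349e+02, -5.77314981e-02]), np.float64(1687.3098039215683))
colour (array([ 5.22423817e+02, -1.46831108e+02,  1.79618168e-01]), np.float64(159.72549019607845))
colour (array([ 5.21778906e+02, -1.46824401e+02,  1.60842109e-01]), np.float64(3255.2078431372543))Traceback (most recent call last):
  File "<stdin>", line 20, in <module>
ValueError: max() iterable argument is empty
```

Run:
```python
from h import *
p=robot.observe()['tcp_pos']
robot.servo_line([p[0],p[1],330],feed=250)
for s in (1,-1):
    for pos in([520,-50,330],[520,-60,12],[530,-190,330]):
        q=kin.ik(pos,down(s*1,s*.15)); print(s,None if q is None else q.round(2))
robot.movep([530,-200,340],down(1,0.0) if kin.ik([530,-200,340],down(1,0)) is not None and abs(kin.ik([530,-200,340],down(1,0))[6])<2.6 else down(-1,0))
im=save('wrist','w1.png')
for n in('ice','stack'):
    r=viewer.pinpoint(n,'wrist');print(n,[(world(q['at'],'wrist').round(1),q['confidence']) for q in r[:2]])
    r=viewer.silhouettes(n,'wrist');print([(q['confidence'],q['mask'].sum()) for q in r[:2]])
    if r and n=='ice': print(fit({'wrist':hullmask(r[0]['mask'])},(200,110,32),(521,-147,.15)))
o=robot.observe();print(o['t'],o['joints'].round(2),o['tcp_pos'])
np.save('w1.npy',im);print(viewer.camera_info('wrist'))
```

```text
1 [ 0.57  0.21 -0.63  1.74  0.13  1.24  0.06]
1 [ 0.4   0.61 -0.43  2.01  0.44  0.61 -0.18]
1 [ 0.69  0.27 -0.5   1.65  0.14  1.25  0.32]
-1 [-1.07  0.33  1.39  1.82 -0.34  1.27 -2.58]
-1 [-0.75  0.91  1.11  2.08 -1.09  0.92 -1.99]
-1 [ 0.35  0.23 -0.08  1.67  0.02  1.24 -2.73]
ice [(array([ 519.3, -146.3,   -2.2]), 0.85)]
[(0.59, np.int64(9254))]
(array([ 5.18887750e+02, -1.48156547e+02,  1.76331991e-01]), np.float64(216.57254901960783))
stack []
[(0.61, np.int64(21484))]
4.225 [ 0.68  0.27 -0.46  1.63  0.12  1.27  0.19] [ 529.79799879 -200.77058459  339.89157801]
{'camera_matrix': array([[301.92044754,   0.        , 256.88035331],
       [  0.        , 301.92044754, 197.67043075],
       [  0.        ,   0.        ,   1.        ]]), 'R': array([[ 9.99997838e-01, -2.05540147e-03, -3.15489014e-04],
       [-1.91828664e-03, -9.70372956e-01,  2.41604316e-01],
       [-8.02735874e-04, -2.41603189e-01, -9.70374801e-01]]), 't': array([-529.86940339, -252.39807277,  463.26039128])}
```

View pics/w1.png

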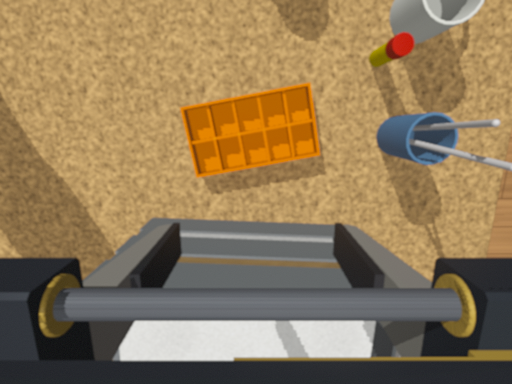

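The wrist view shows the ice tray with corners at (183,108), (308,85), (319,155) and (197,176). The foot of the stack's face runs from about (155,219) to (355,223). I fit that line.

Run:
```python
from h import *
im=np.load('w1.npy').astype(float)
# cork is strongly coloured (R-B large); stack grey
s=cv2.GaussianBlur(im[...,0]-im[...,2],(5,1),0)
pts=[]
for c in range(168,338):
    col=s[190:245,c]; k=np.nonzero(col<25)[0]
    if len(k): pts.append((c,190+k[0]-.0))
W=pix2world(np.array(pts)+[0,-.5],'wrist',0)
vx=cv2.fitLine(W[:,:2].astype(np.float32),cv2.DIST_HUBER,0,.01,.01).ravel();a=np.arctan(vx[1]/vx[0])
print(pts[::25]);print('yaw',a,'y at x=509:',vx[3]+(509-vx[2])*np.tan(a))
for s in([509.4,-426.5,-.047],[509.4,-428.4,-.05]): print('face y from box',s[1]+125/np.cos(s[2]))
print('end corners',pix2world([[152,219],[355,223]],'wrist',0))
```

```text
[(168, np.float64(219.0)), (193, np.float64(220.0)), (218, np.float64(221.0)), (243, np.float64(222.0)), (268, np.float64(223.0)), (293, np.float64(224.0)), (318, np.float64(225.0))]
yaw -0.04202075 y at x=509: -304.54218
face y from box -301.36181031071675
face y from box -303.2435870739423
end corners [[ 343.26522747 -299.76225458    0.        ]
 [ 703.78503982 -307.93049029    0.        ]]
```

Run:
```python
from h import *
def rot(a): return down(np.cos(a),np.sin(a))
c=np.array([520.5,-147.5]);a=.177;n0=np.array([-np.sin(a),np.cos(a)])
p=c+n0*85
robot.movep([*p,150],rot(a))
robot.servo_line([*p,10],feed=150)
print(robot.observe()['contact_force'],robot.observe()['tcp_pos'])
p1=c+n0*64
robot.servo_line([*p1,10],feed=80,rotation=rot(a));print(robot.observe()['contact_force'])
af=-.042;nf=np.array([-np.sin(af),np.cos(af)])
pf=np.array([521,-304.5+np.tan(af)*12])+nf*(120+8)
for k in np.linspace(0,1,6)[1:]:
    robot.servo_line([*(p1+(pf-p1)*k),10],feed=70,rotation=rot(a+(af-a)*min(1,k*1.25)))
    print(robot.observe()['contact_force'].round(1))
o=robot.observe();print(o['t'],o['tcp_pos'])
robot.read=None
m=viewer.read_camera('top');save('top','top2.png',m)
r=viewer.silhouettes('ice','top');print(fit({'top':hullmask(r[0]['mask'])},(200,110,32),(522,-240,-.04)) if r else None)
```

```text
[ 0.41081408 -0.16408554  0.42166359] [506.31908783 -63.92118003  10.75664887]
[-0.46086557  0.33671236  0.26629924]
[-0.9 -0.5  0.8]
[-0.1  0.1  0.2]
[ 0.1 -0.4 -0.4]
[ 0.4 -0.1  0.4]
[0.6 0.4 0.4]
8.7333 [ 526.37776721 -177.93108241    9.94814551]
(array([ 5.36202839e+02, -1.68870082e+02, -2.45635486e-01]), np.float64(3002.0235294117647))
```

View pics/top2.png

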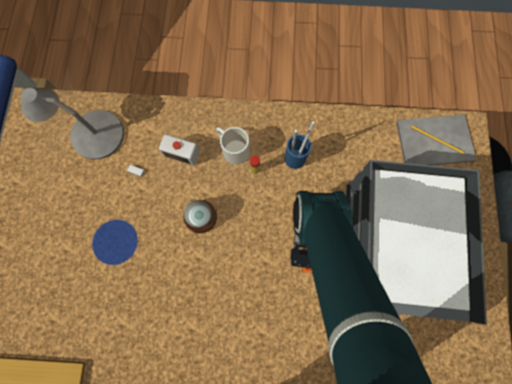

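The arm hides the ice tray from the top camera, so I use the wrist and scene cameras.

Run:
```python
from h import *
a=viewer.read_camera('wrist');b=viewer.read_camera('scene')
save('x','ws2.png',cv2.resize(np.hstack([a,b]),(800,300)))
r=viewer.silhouettes('ice','scene')
if r: print(r[0]['confidence'],fit({'scene':hullmask(r[0]['mask'])},(200,110,32),(522,-240,-.04)))
r=viewer.pinpoint('ice','scene');print([(world(q['at'],'scene').round(1),q['confidence']) for q in r[:2]])
```

```text
0.72 (array([ 5.26249546e+02, -2.40601557e+02, -1.21982428e-01]), np.float64(293.78823529411767))
[(array([ 521.1, -246.3,    2.3]), 0.87)]
```

View pics/ws2.png

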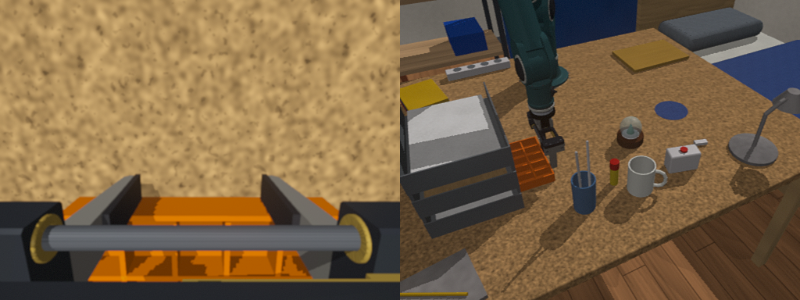

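Run:
```python
from h import *
af=-.042;nf=np.array([-np.sin(af),np.cos(af)])
p=robot.observe()['tcp_pos'][:2]
robot.servo_line([*(p+nf*8),12],feed=80)
grip(0.0)
robot.servo_line([*(p+nf*1-np.array([2,0])),12],feed=60)
F=[]
for d in range(0,22):
    robot.servo_line([*(p-nf*d*1.0-np.array([2,0])),12],feed=25)
    o=robot.observe();f=o['contact_force'][:2]@nf;F.append((round(f,1),round((o['tcp_pos'][:2]-p)@nf,1)))
    if f>12: break
print(F,o['t'])
robot.hold(.2);print(robot.observe()['contact_force'].round(1),robot.observe()['tcp_pos'].round(1))
robot.servo_line([*(o['tcp_pos'][:2]+nf*25),12],feed=80)
robot.servo_line([*(o['tcp_pos'][:2]+nf*60),200],feed=250)
im=viewer.read_camera('wrist');save('w','w3.png',im);np.save('w3.npy',im)
r=viewer.silhouettes('ice','wrist')
if r:print(r[0]['confidence'],fit({'wrist':hullmask(r[0]['mask'])},(200,110,32),(522,-247,-.04)))
o=robot.observe();print(o['t'],o['tcp_pos'])
```

```text
[(np.float64(-0.3), np.float64(-0.1)), (np.float64(0.8), np.float64(-1.1)), (np.float64(-0.8), np.float64(-2.2)), (np.float64(0.1), np.float64(-3.1)), (np.float64(0.7), np.float64(-4.0)), (np.float64(1.3), np.float64(-5.1)), (np.float64(0.9), np.float64(-6.2)), (np.float64(1.5), np.float64(-7.0)), (np.float64(4.4), np.float64(-7.0)), (np.float64(7.3), np.float64(-7.0)), (np.float64(9.7), np.float64(-7.1)), (np.float64(11.1), np.float64(-7.1)), (np.float64(13.1), np.float64(-7.1))] 14.1667
[-0.8 12.8  4. ] [ 524.1 -183.9   12. ]
0.64 (array([ 581.90140363, -297.33303932,    1.56907808]), np.float64(11768.623529411765))
15.9083 [ 525.47220143 -124.25949253  198.24964925]
```

View pics/w3.png

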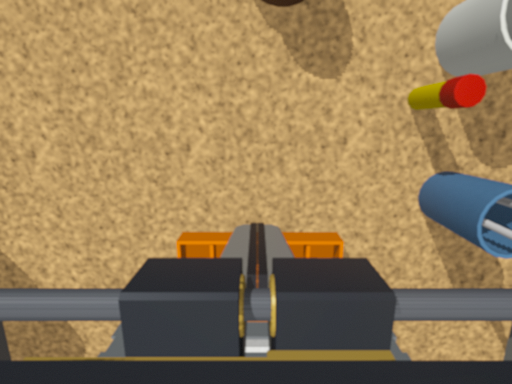

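The force rose sharply at 7 mm of travel against 8 mm predicted, so the ice tray is against the face. In the wrist view its near edge is level at row 233, from (178,233) to (343,233). Now the globe.

Run:
```python
from h import *
b=np.deg2rad(20.); 
robot.movep([592,10,230],down(np.cos(b),np.sin(b)))
im=viewer.read_camera('wrist');save('w','w4.png',im);np.save('w4.npy',im)
top=viewer.read_camera('top');np.save('t4.npy',top)
for n in('globe','pad'):
  for cam in('wrist','top'):
    r=viewer.pinpoint(n,cam);print(n,cam,[(world(q['at'],cam).round(1),round(q['confidence'],2)) for q in r[:2]])
    r=viewer.silhouettes(n,cam)
    for q in r[:1]:
        ys,xs=np.nonzero(q['mask']);(c,rad)=cv2.minEnclosingCircle(cv2.findNonZero(q['mask'].astype(np.uint8)))
        print('  mask',round(q['confidence'],2),(xs.min(),xs.max(),ys.min(),ys.max()),pix2world(c,cam,28 if n=='globe' else 0).round(1))
o=robot.observe();print(o['t'],o['joints'].round(2))
r=viewer.silhouettes('ice','top');print([(q['confidence'],fit({'top':hullmask(q['mask'])},(200,110,32),(522,-247,-.04))) for q in r[:1]])
```

```text
globe wrist [(array([564.6, 108.5,  -1.1]), 0.7)]
  mask 0.76 (np.int64(224), np.int64(304), np.int64(46), np.int64(131)) [[560.3 108.1  28. ]]
globe top [(array([565.7, 113.3,  -4.9]), 0.51)]
  mask 0.6 (np.int64(182), np.int64(192), np.int64(204), np.int64(231)) [[556.6 136.3  28. ]]
pad wrist []
pad top [(array([480.3, 347.7,   2.3]), 0.65)]
  mask 0.82 (np.int64(92), np.int64(137), np.int64(220), np.int64(265)) [[477.  349.2   0. ]]
17.0667 [ 0.38  0.43 -0.59  1.7   0.27  1.09  0.05]
[(0.75, (array([ 5.23318874e+02, -2.46563985e+02, -3.44859863e-02]), np.float64(86.31764705882352)))]
```

View pics/w4.png

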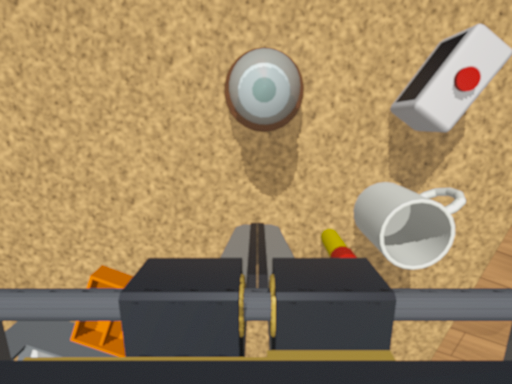

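The globe is at (264,89), with a clear lane to the pad and the clock off to the right. I descend behind it and cradle the base with half-open fingers.

Run:
```python
from h import *
g=np.array([564.5,109.]);pad=np.array([479,348.]);u=(pad-g)/np.linalg.norm(pad-g);R=down(u[1],-u[0])
s=g-u*82
robot.movep([*s,120],R); grip(.6)
robot.servo_line([*s,12],feed=120);print(robot.observe()['contact_force'].round(1))
robot.servo_line([*(g-u*52),12],feed=60)
e=pad-u*(48+12)
for k in(.2,.6,1.):
    robot.servo_line([*(g-u*52+(e-g+u*52)*k),12],feed=70);print(robot.observe()['contact_force'].round(1))
t=viewer.read_camera('top');save('x','t5.png',np.hstack([t[150:300,40:290],viewer.read_camera('scene')[80:230,250:500]]))
for cam in('top','scene'):
  for n in('globe','pad'):
    r=viewer.pinpoint(n,cam);print(n,cam,[(world(q['at'],cam).round(1),round(q['confidence'],2)) for q in r[:2]])
o=robot.observe();print(o['t'],o['tcp_pos'],'expect globe',o['tcp_pos'][:2]+u*48)
```

```text
[ 0.2  0.1 -0.1]
[-0.  -0.2 -0.1]
[ 0.4 -2.  -0.3]
[ 0.3 -0.1  0. ]
globe top []
pad top []
globe scene [(array([482.2, 334. ,  -1.2]), 0.79)]
pad scene [(array([475.6, 345.8,  -3. ]), 0.53)]
24.525 [499.13742086 291.52682801  11.97765276] expect globe [482.96931762 336.72187683]
```

View pics/t5.png

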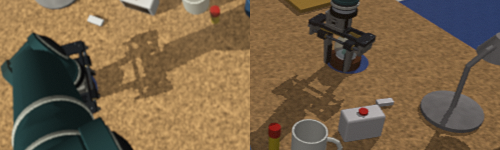

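The globe is upright in the cradle, partly over the pad. Its position, (482,334–337), agrees with what I expected. I push the last 12 mm, retreat and check.

Run:
```python
from h import *
g=np.array([564.5,109.]);pad=np.array([479,348.]);u=(pad-g)/np.linalg.norm(pad-g)
e=pad-u*48
robot.servo_line([*e,12],feed=25); robot.hold(.2)
robot.servo_line([*(e-u*70),12],feed=80)
robot.servo_line([*(e-u*90),300],feed=250)
robot.movep([430,20,380],down(u[1],-u[0]))
t=viewer.read_camera('top');save('x','t6.png',cv2.resize(t[100:330,60:500],(800,418)))
viewer.read_camera('scene')
for cam in('top','scene'):
  for n in('globe','pad','ice'):
    r=viewer.pinpoint(n,cam);print(n,cam,[(world(q['at'],cam).round(1),round(q['confidence'],2)) for q in r[:2]])
for cam in('top','scene'):
  r=viewer.silhouettes('ice',cam);print([(q['confidence'],fit({cam:hullmask(q['mask'])},(200,110,32),(522,-247,-.04))) for q in r[:1]])
print(robot.observe()['t'])
```

```text
globe top [(array([755.8, 187.6,  -2.7]), 0.59)]
pad top []
ice top [(array([ 526. , -247. ,    0.9]), 0.85), (array([694.2, 316.3,   0.7]), 0.72)]
globe scene [(array([475.8, 344.1,  -1.7]), 0.83)]
pad scene [(array([478. , 341.4,  -2.8]), 0.6)]
ice scene [(array([ 521.3, -250.7,   -0.7]), 0.78)]
[(0.79, (array([ 5.23599178e+02, -2.47393756e+02, -5.44485140e-02]), np.float64(153.12941176470588)))]
[(0.98, (array([ 5.24983944e+02, -2.40421625e+02, -1.28846979e-01]), np.float64(340.078431372549)))]
29.125
```

View pics/t6.png

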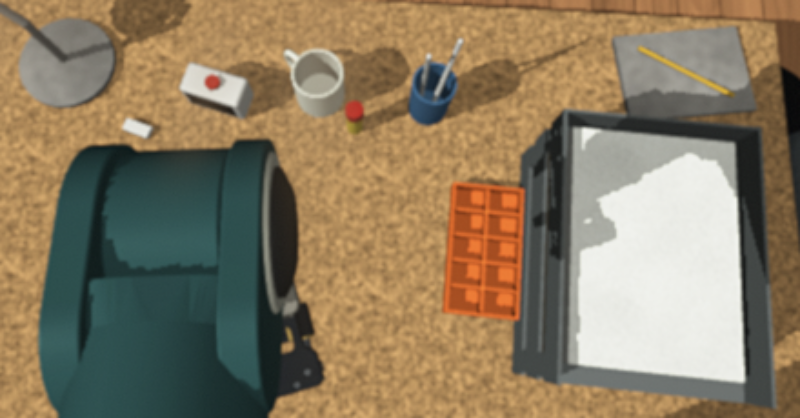

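Run:
```python
from h import *
robot.movep([430,-110,420],down(1,0))
t=viewer.read_camera('top');w=viewer.read_camera('wrist')
A=cv2.resize(t[150:320,70:240],(400,400),interpolation=2)
np.save('t7.npy',t);np.save('w7.npy',w)
im=np.load('t4.npy')
B=cv2.resize(im[190:290,300:400],(400,400),interpolation=2)
save('x','t7.png',np.hstack([A,B]))
for n in('globe','pad'):
    r=viewer.pinpoint(n,'top');print(n,[(world(q['at'],'top').round(1),round(q['confidence'],2)) for q in r[:2]])
h=cv2.cvtColor(t,cv2.COLOR_RGB2HSV);b=((h[...,2]<90)|((h[...,0]>100)&(h[...,0]<135)&(h[...,1]>120)))
print(robot.observe()['t'])
```

```text
globe [(array([481.1, 347.5,  -3.7]), 0.67)]
pad [(array([484.2, 346.2,   1.6]), 0.57), (array([769.2,  19.9,  -2.8]), 0.42)]
29.925
```

View pics/t7.png

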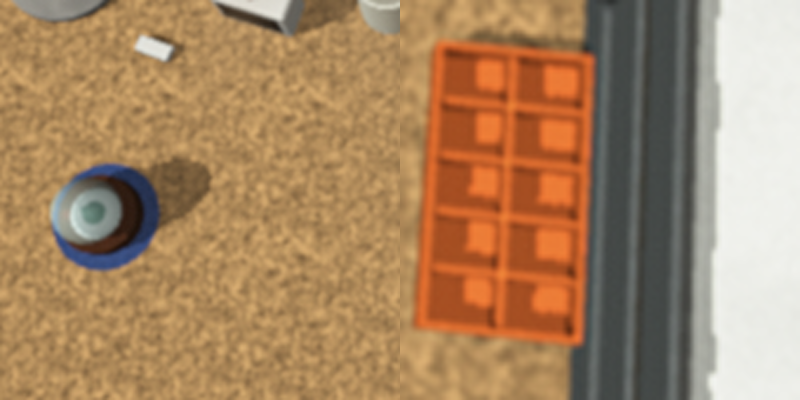

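The globe's base sits inside the blue pad with a rim of felt around it. The ice tray's side is parallel to and touching the foot of the stack.

```bash
python3 -c "
from cell import robot
print(robot.job_done())"
```

```text
the job is handed in; nothing more can be done
None
```

I handed the job in after about 30 s of robot time: in the last pictures the ice cube tray's long side is flush against the stacking tray, the snow globe's whole base is on the blue pad, and nothing else looks moved.

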